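# Nest the calorimeter vessels

### The arm

A 7-joint arm with a two-finger parallel gripper is mounted at the origin on the work surface; the furniture and walls round the work are solid. World frame = base frame: x ahead of the robot, y to its left, z up, the work surface at z = 0. Lengths are in m, angles in rad, forces in N, time in s.
With the tool pointing down it reaches from about 0.4 to 0.925 m from the base axis. Payload 4.1 kg.
Tool frame: the origin (TCP) lies midway between the tips of the shut fingers; the grasp point (between the pads) lies 19 mm behind it; x points along the fingers, y is the direction in which the jaws open and shut, and the axes are right-handed (so a half turn about x gives the same grasp; the last joint's range is limited). The gripper opens to 85 mm and grips with 20 to 120 N. Pads are 22 mm wide; open, the fingers measure 114 mm over their backs; the gripper's body (76 mm by 85 mm) begins 54 mm behind the grasp point. The pads swing forward as they close: fully open they stand 13 mm farther back than shut.
Start: joints at [-1.418, 0.398, 0.045, 1.537, -0.019, 1.207, -0.051], TCP at [0.162, 0.63, 0.231] pointing down, gripper open.
Joint ranges: [-2.82, 2.82], [-0.49, 2.23], [-1.37, 1.46], [0, 2.46], [-1.36, 4.5], [0.23, 2], [-2.94, 2.94]. Speed limits (rad/s): [2.57, 2.57, 3.14, 3.14, 3.14, 3.14, 3.14].

### API

Orientations are given as a unit quaternion [w, x, y, z].
In Python, from cell import manip, optics gives the robot as it stands.
- The arm moves only by the tool move_arm, never from a script. Its argument "moves" is a list of rows, each a list of 2 entries, a list of its own where there are three numbers: the shift along the tool's x, y, z in mm, then the turn, a rotation vector about the tool's x, y, z in rad. A call has 1 to 8 rows; each row is the pose to reach, as a shift and turn from the pose commanded when the call began, along the tool's axes at that moment; what a row does not reach only later rows make up. A row lasts 1/10 s, in which the tool goes at most 50 mm and 8.59 degrees, less where a joint would pass 70% of its speed; a pose out of reach is approached as far as the arm can. A call with a gripper value outside its range is refused whole. "gripper" is the opening, from -1 (shut) to 1 (fully open), set as the call begins (left out, the last holds). The fingers move at their own pace and stop on an object; the grip force is fixed at half the most. Time passes only in rows, so rows that repeat a pose let the fingers close. It gives the time, the measured TCP pose, the force and the opening at its end, in the units of the state.
- manip.get_obs(): the state, without advancing time (a new reading comes with each control period).
- optics.read_camera(name): name is "side" or "top" or "wrist"; returns a dict with "pixels" (420x560x3 uint8, red, green, blue), "range_z" (420x560 float32, m along the optical axis (not along the pixel's ray), 0 where there is no reading), "vertical_fov" (degrees; the focal length in pixels is half the picture's height over the tangent of half this angle, whatever the lens; pixels are square), "cx", "cy" (the principal point, pixels), "rvec" (rotation vector, rad) and "tvec" (3), from world to camera coordinates, as OpenCV has them. Camera axes: x right, y down, z forward; pixel columns grow to the right and rows downward; lengths in m; the calibration is good to about 2 mm. The wrist camera is an equidistant fisheye: a pixel r from the principal point sees the ray r / f radians off the axis. A picture is of the moment at which its call begins.
- manip.job_done(): hands the job in, once; it reports no verdict.
The state is a dict: "clock": time; "joint_pos": joint angles; "qd": joint speeds; "effort": joint torques, N m; "tool_pos": TCP position; "ee_rot": TCP orientation; "force": force on the tool from outside, world axes, zero at the start; "moment": the same for the moment, N m; "grip_width": finger opening in m.
Only numpy, scipy, OpenCV 4.12 (cv2) and the standard library are available. Lean on these libraries where they do the work, as an engineer would, in place of code of your own. Each camera call takes 0.05 s, during which the arm holds its last target.

### The job

Assemble the nested-vessel calorimeter: first put the larger loose metal vessel (the jacket) into the fixed can and push it fully home on the can's floor, then put the smaller cup into the jacket and push it fully home too. Both go in upright with the mouth up; bow springs grip them on the way down, so press each one straight and gently until it bottoms, without ramming it, and do not disturb the flask, the beaker or the rubber bung.

Things in the scene. Friction and masses are not known exactly. Their poses are not given: they have to be found in the camera images.
- can: Fixed plain steel can, open at the top, on a round flange (112 mm across, 6 mm high) screwed to the worktop. Outside 80 mm across, bore 69 mm. Origin: centre of its underside, z up; inner floor at 8 mm, mouth at 72 mm.
- can_mouth (a point): Centre of the can's mouth, 72 mm above the worktop. Three thin steel bow springs, 120 degrees apart, bulge 4.5 mm out of the bore wall between 12 and 40 mm below it; they yield outward, centre the jacket and drag on it with about 6 to 14 N in all, so it stays where it is left and does not slide down by its own weight.
- jacket: Jacket: the larger of two loose plain steel vessels, round, no handle, 64 mm across, 70 mm high, wall 5.5 mm (bore 53 mm), lower outer edge tapered over the last 5 mm, inner floor 12 mm above its underside. About 0.2 kg. Stands upright, mouth up. Origin: centre of its underside, z to its mouth. Home in the can, its underside is 8 mm above the worktop.
- jacket_rim (a point): Centre of the jacket's mouth, 70 mm above its underside. Between 11 and 41 mm below it the bore has three bow springs like the can's, dragging on the cup with about 6 to 14 N. Home in the can, the rim stands 6 mm above the can's mouth: too little to hold by the carrying grasp to the end; let go and press on the rim, e.g. with both fingertips, one on either side.
- cup: Inner cup: the smaller loose plain steel vessel, round, no handle, 48 mm across, 64 mm high, wall 4 mm, lower outer edge tapered over the last 5 mm. About 0.09 kg. Stands upright, mouth up. Origin: centre of its underside, z to its mouth. Home in the jacket, its underside is 12 mm above the jacket's underside.
- cup_rim (a point): Centre of the cup's mouth, 64 mm above its underside. Home in the jacket, it stands 6 mm above the jacket's rim; press it home in the same way.
- flask: small conical glass flask, 51 mm across, 85 mm high; bystander, leave alone. Origin: centre of its underside
- beaker: glass beaker, 62 mm across, 80 mm high; bystander, leave alone. Origin: centre of its underside
- bung: black rubber bung, 28 mm across, 24 mm high; bystander, leave alone. Origin: centre of its underside
Things that resemble listed ones, but are neither listed nor needed, are in the scene too. Leave any red look-alike of the jacket alone. Leave any green look-alike of the cup alone.

How it is judged:
By the outcome, as a careful person would: the job done as asked, in the order asked, and still so for the second after the job is handed in, with the robot touching nothing.
It also fails if it takes over 67 s, if anything falls off the work surface, if the arm or the gripper's body presses on something with over 40 N, if the wrist force passes 120 N, or if a joint passes its speed limit or range.

## Working session

There is one attempt and no reset: what is moved stays moved. The work goes in short steps, Python scripts to look and compute and a tool call to move; the robot and the scene stay as the last step left them, time stands still between calls to the robot, and variables do not carry over. Pictures are saved under pics/ and viewed, and the job is handed in when it is done.

Besides the shell and the picture viewer there is one more tool, called by a JSON object that holds its "fn" and its "kwargs", one argument or row to a line. move_arm: Moves the arm, as the interface text tells. Its arguments: {"type":"object","properties":{"moves":{"type":"array"},"gripper":{"type":"number"}},"required":["moves"]}

```bash
ls; mkdir -p pics; cat > h.py <<'E'
import numpy as np, cv2
from cell import manip, optics
def cam(n):
    c=optics.read_camera(n); return c
def save(c,fn): cv2.imwrite('pics/'+fn,c['pixels'][:,:,::-1])
def pts(c):
    """world xyz per pixel"""
    z=c['range_z']; h,w=z.shape
    f=h/2/np.tan(np.radians(c['vertical_fov'])/2)
    u,v=np.meshgrid(np.arange(w),np.arange(h))
    P=np.stack([(u-c['cx'])/f*z,(v-c['cy'])/f*z,z],-1)
    R=cv2.Rodrigues(np.array(c['rvec'],float))[0]
    return (P-np.array(c['tvec']).reshape(3))@R
E
python3 - <<'E'
from h import *
o=manip.get_obs(); print({k:np.round(v,3) for k,v in o.items()})
for n in ['side','top','wrist']:
    c=cam(n); save(c,n+'0.png'); np.savez('/tmp/%s0.npz'%n,**c)
    R=cv2.Rodrigues(np.array(c['rvec'],float))[0]; print(n,c['vertical_fov'],-R.T@np.array(c['tvec']).reshape(3),R[2])
E
```

```text
pics
{'clock': np.float64(0.0), 'joint_pos': array([-1.418,  0.399,  0.045,  1.538, -0.019,  1.207, -0.051]), 'qd': array([-0.001,  0.001, -0.   , -0.001,  0.001, -0.   , -0.001]), 'effort': array([ 0.0000e+00, -4.7512e+01,  1.3650e+00, -2.5422e+01,  1.2000e-02,
        1.0000e-02,  0.0000e+00]), 'tool_pos': array([0.162, 0.629, 0.23 ]), 'ee_rot': array([ 0.701,  0.088,  0.702, -0.089]), 'force': array([-1.141,  0.069, -0.094]), 'moment': array([-0.036, -0.013,  0.024]), 'grip_width': np.float64(0.086)}
side 42.38328167786792 [-0.15972346 -0.81912533  0.48137799] [ 0.56212856  0.73756026 -0.37418757]
top 55.077343990841186 [0.37878482 0.03386038 1.17131829] [ 0.0670311  -0.01562503 -0.99762853]
wrist 65.70646984690485 [0.08512518 0.64800668 0.37220856] [ 0.30156009 -0.07828248 -0.95022806]
```

View pics/top0.png

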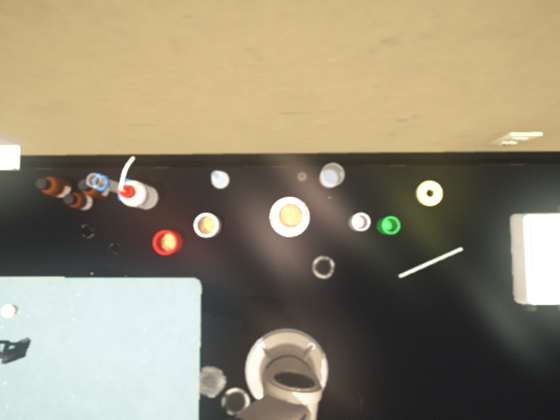

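View pics/side0.png

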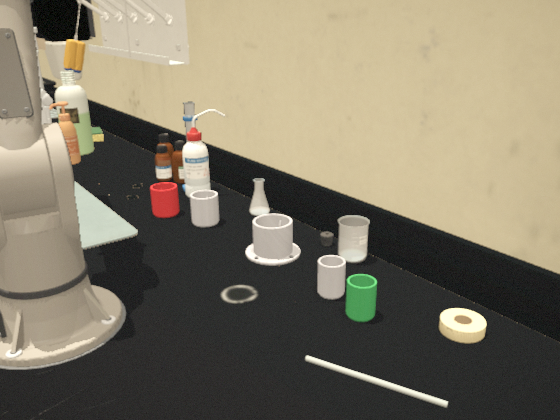

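View pics/wrist0.png

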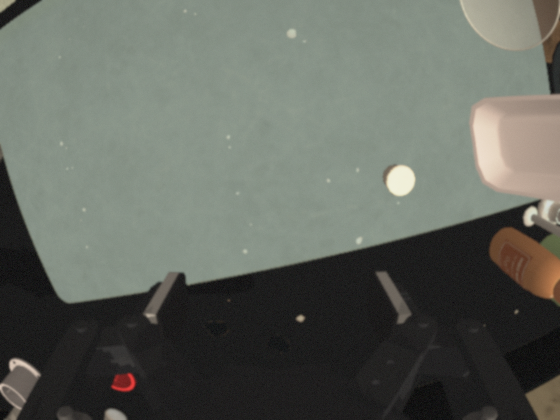

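Top view: the candidates for the jacket are the grey vessel at (207,225), chosen, and the red one at (167,242). For the cup they are the grey vessel at (360,222), chosen, and the green one at (389,226). The can is at (290,217), on its flange. The flask (220,179), bung (302,177), and beaker (331,175) must be left alone. Next I'll take a close crop and measure.

```bash
python3 - <<'E'
from h import *
c=dict(np.load('/tmp/top0.npz')); P=pts(c)
img=c['pixels'][:,:,::-1]
cv2.imwrite('pics/crop0.png',cv2.resize(img[150:285,150:410],None,fx=3,fy=3,interpolation=cv2.INTER_CUBIC))
print('table z', np.round(P[300,350],4),np.round(P[250,250],4))
names={'jacket':(207,225),'red':(167,242),'can':(290,217),'cup':(360,222),'green':(389,226),'flask':(220,179),'bung':(302,177),'beaker':(331,175)}
for n,(u,v) in names.items():
    r=26
    Q=P[v-r:v+r,u-r:u+r].reshape(-1,3); Z=Q[:,2]
    print(n,'max z',np.round(np.percentile(Z[Z<.3],99.5),4))
    lo=dict(jacket=.055,red=.055,can=.06,cup=.052,green=.052,flask=.04,bung=.015,beaker=.06)[n]
    m=((P[:,:,2]>lo)&(P[:,:,2]<.1)).astype(np.uint8)
    k,l,s,ce=cv2.connectedComponentsWithStats(m)
    best=min(range(1,k),key=lambda i:np.hypot(*(ce[i]-(u,v))) if s[i,4]>15 else 1e9)
    q=P[l==best]; 
    (x,y),rad=cv2.minEnclosingCircle(q[:,:2].astype(np.float32))
    print('  n',len(q),'bbox mid',np.round((q.min(0)+q.max(0))/2,4),'ext',np.round(q.max(0)-q.min(0),4),'circ',round(x,4),round(y,4),round(rad,4),'zmed',np.round(np.median(q[:,2]),4))
E
```

```text
table z [ 0.1946 -0.1861  0.001 ] [ 0.3411  0.1004 -0.0007]
jacket max z 0.0723
  n 169 bbox mid [0.4142 0.2176 0.0653] ext [0.063  0.0629 0.0196] circ 0.4138 0.2177 0.032 zmed 0.0692
red max z 0.0731
  n 191 bbox mid [0.3678 0.3282 0.0659] ext [0.0599 0.0628 0.0207] circ 0.3682 0.3278 0.0322 zmed 0.0691
can max z 0.075
  n 181 bbox mid [ 0.4376 -0.0136  0.069 ] ext [0.0771 0.0769 0.0176] circ 0.4368 -0.0132 0.04 zmed 0.0716
cup max z 0.0666
  n 95 bbox mid [ 0.4192 -0.2065  0.0621] ext [0.0442 0.0466 0.0171] circ 0.419 -0.2074 0.0243 zmed 0.0634
green max z 0.066
  n 110 bbox mid [ 0.4075 -0.2898  0.0601] ext [0.0446 0.0466 0.016 ] circ 0.4078 -0.2901 0.0243 zmed 0.0629
flask max z 0.1047
  n 106 bbox mid [0.5439 0.1854 0.0651] ext [0.0306 0.0307 0.0485] circ 0.5441 0.1854 0.017 zmed 0.0702
bung max z 0.1186
  n 73 bbox mid [ 0.5517 -0.0502  0.0254] ext [0.0241 0.0264 0.0101] circ 0.5516 -0.0497 0.0139 zmed 0.0249
beaker max z 0.1413
  n 1850 bbox mid [ 0.5613 -0.1748  0.08  ] ext [0.0875 1.1911 0.04  ] circ 0.5845 -0.1748 0.5957 zmed 0.0876
```

View pics/crop0.png

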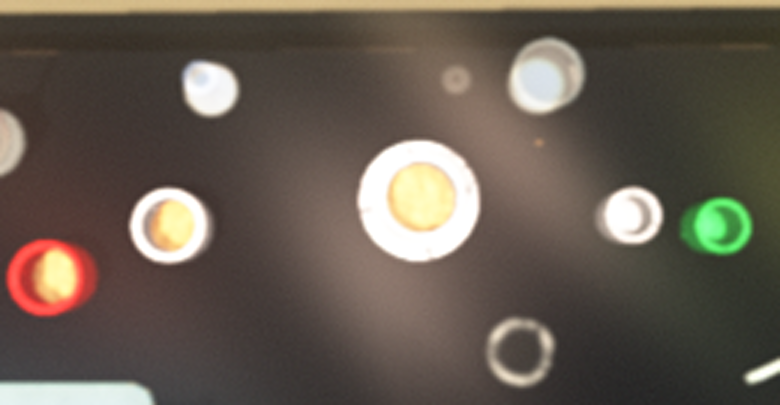

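```bash
cat >> h.py <<'E'
from scipy.spatial.transform import Rotation as Ro
def rot(q): return Ro.from_quat([q[1],q[2],q[3],q[0]])
def plan(pos,jaw,p0=None,R0=None):
    """shift (mm) & rotvec in tool axes to get TCP at pos, x down, jaws (y) along azimuth jaw deg (nearest of half turns)"""
    o=manip.get_obs()
    p=np.array(o['tool_pos']) if p0 is None else p0; R=rot(o['ee_rot']) if R0 is None else R0
    best=None
    for a in (jaw,jaw+180):
        y=np.array([np.cos(np.radians(a)),np.sin(np.radians(a)),0]); x=np.array([0,0,-1.]); z=np.cross(x,y)
        T=Ro.from_matrix(np.stack([x,y,z],1)); d=(R.inv()*T).as_rotvec()
        if best is None or np.linalg.norm(d)<np.linalg.norm(best): best=d
    return np.round(R.inv().apply(np.array(pos)-p)*1000,1),np.round(best,3)
E
python3 - <<'E'
from h import *
o=manip.get_obs(); print(rot(o['ee_rot']).as_matrix().round(3))
for j in (0,28,60,90,118,-30): print(j,plan((.414,.2177,.2),j))
E
```

```text
[[-0.     0.249  0.968]
 [-0.001  0.968 -0.249]
 [-1.    -0.002  0.   ]]
0 (array([  31. , -335.5,  346.7]), array([1.319e+00, 1.000e-03, 1.000e-03]))
28 (array([  31. , -335.5,  346.7]), array([0.83 , 0.001, 0.001]))
60 (array([  31. , -335.5,  346.7]), array([0.272, 0.   , 0.001]))
90 (array([  31. , -335.5,  346.7]), array([-0.252, -0.   ,  0.002]))
118 (array([  31. , -335.5,  346.7]), array([-0.74 , -0.   ,  0.001]))
-30 (array([  31. , -335.5,  346.7]), array([-1.299e+00, -1.000e-03,  1.000e-03]))
```

{"fn": "move_arm", "kwargs": {
  "moves": [
    [[10,-110,115],[0.27,0,0]],
    [[10,-110,115],[0.27,0,0]],
    [[10,-110,115],[0.27,0,0]],
    [[20,-225,230],[0.55,0,0]],
    [[20,-225,230],[0.55,0,0]],
    [[20,-225,230],[0.55,0,0]],
    [[20,-225,230],[0.55,0,0]],
    [[20,-225,230],[0.55,0,0]]
  ],
  "gripper": 1
}}

```text
clock: 0.95
tool_pos: [0.3308, 0.3502, 0.2111]
ee_rot: [0.65, 0.278, 0.65, -0.279]
force: [0.3, 0.5, 0.4]
grip_width: 0.0854
```

```bash
python3 - <<'E'
from h import *
print(manip.get_obs()['tool_pos'],plan((.414,.2177,.2),28))
E
```

```text
[0.33078332 0.35021025 0.21107413] (array([ 11.3, -31.2, 153.3]), array([0.273, 0.001, 0.001]))
```

{"fn": "move_arm", "kwargs": {
  "moves": [
    [[11,-31,153],[0.273,0,0]],
    [[11,-31,153],[0.273,0,0]],
    [[11,-31,153],[0.273,0,0]],
    [[11,-31,153],[0.273,0,0]],
    [[11,-31,153],[0.273,0,0]],
    [[11,-31,153],[0.273,0,0]]
  ]
}}

```text
clock: 1.55
tool_pos: [0.4119, 0.225, 0.2003]
ee_rot: [0.608, 0.361, 0.608, -0.361]
force: [-1.1, 0.5, -0.1]
grip_width: 0.0853
```

```bash
python3 - <<'E'
from h import *
print(manip.get_obs()['tool_pos'],plan((.414,.2177,.2),28))
c=cam('wrist'); save(c,'w1.png'); np.savez('/tmp/w1.npz',**c)
E
```

```text
[0.41191018 0.22501483 0.2002784 ] (array([ 0.3, -1.7,  7.4]), array([ 0.01 , -0.001, -0.   ]))
```

View pics/w1.png

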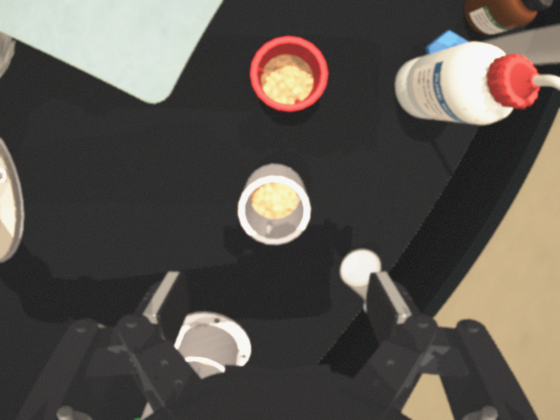

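The wrist view shows the grey jacket with its rim at about (275,210). The red look-alike is at (288,75), the flask at (360,268), and the can's flange at (212,345). I'll cross-check the rim centres with the side and wrist views.

```bash
cat >> h.py <<'E'
def wpts(c):
    z=c['range_z']; h,w=z.shape
    f=h/2/np.tan(np.radians(c['vertical_fov'])/2)
    u,v=np.meshgrid(np.arange(w),np.arange(h)); x=u-c['cx'];y=v-c['cy'];r=np.hypot(x,y)+1e-9;t=r/f
    P=np.stack([x/r*np.tan(t)*z,y/r*np.tan(t)*z,z],-1)
    R=cv2.Rodrigues(np.array(c['rvec'],float))[0]
    return (P-np.array(c['tvec']).reshape(3))@R
def rimfit(P,guess,z,Rad,tol=.006):
    """fit circle to points near rim height; returns circle least squares on outer boundary"""
    d=np.hypot(P[...,0]-guess[0],P[...,1]-guess[1])
    q=P[(d<Rad+.008)&(np.abs(P[...,2]-z)<tol)]
    if len(q)<20: return len(q)
    (x,y),r=cv2.minEnclosingCircle(q[:,:2].astype(np.float32))
    from scipy.optimize import least_squares
    rm=np.hypot(q[:,0]-x,q[:,1]-y); 
    s=least_squares(lambda p:np.hypot(q[:,0]-p[0],q[:,1]-p[1])-p[2],[x,y,r],loss='soft_l1',f_scale=.002).x
    return len(q),'enc',np.round([x,y,r],4),'lsq',np.round(s,4),'z',np.round(np.median(q[:,2]),4)
E
python3 - <<'E'
from h import *
G={'jacket':(.4138,.2177,.07,.032),'can':(.437,-.0135,.072,.04),'cup':(.419,-.207,.064,.024)}
for n,F in (('top0',pts),('side0',pts),('w1',wpts)):
    P=F(dict(np.load('/tmp/%s.npz'%n)))
    for k,g in G.items(): print(n,k,rimfit(P,g[:2],g[2],g[3]))
E
```

```text
top0 jacket (146, 'enc', array([0.4138, 0.2177, 0.032 ]), 'lsq', array([0.4137, 0.2174, 0.029 ]), 'z', np.float64(0.0697))
top0 can (169, 'enc', array([ 0.4368, -0.0132,  0.04  ]), 'lsq', array([ 0.4372, -0.0128,  0.037 ]), 'z', np.float64(0.0718))
top0 cup (82, 'enc', array([ 0.419 , -0.2074,  0.0242]), 'lsq', array([ 0.4185, -0.207 ,  0.0216]), 'z', np.float64(0.0639))
side0 jacket (184, 'enc', array([0.4081, 0.2191, 0.0359]), 'lsq', array([0.4099, 0.2155, 0.029 ]), 'z', np.float64(0.0686))
side0 can (331, 'enc', array([ 0.4357, -0.0141,  0.0421]), 'lsq', array([ 0.4338, -0.0148,  0.0373]), 'z', np.float64(0.0706))
side0 cup (249, 'enc', array([ 0.4153, -0.208 ,  0.0256]), 'lsq', array([ 0.4153, -0.2091,  0.0219]), 'z', np.float64(0.0628))
w1 jacket (1317, 'enc', array([0.4137, 0.216 , 0.0322]), 'lsq', array([0.4135, 0.2168, 0.0288]), 'z', np.float64(0.0688))
w1 can (228, 'enc', array([0.4301, 0.013 , 0.025 ]), 'lsq', array([ 0.4369, -0.0128,  0.0369]), 'z', np.float64(0.0702))
w1 cup 0
```

```bash
python3 - <<'E'
from h import *
print(manip.get_obs()['tool_pos'],plan((.4136,.217,.036),28))
E
```

```text
[0.41176322 0.22522342 0.20028723] (array([164.3,  -2.3,   8.2]), array([ 0.011, -0.001, -0.   ]))
```

{"fn": "move_arm", "kwargs": {
  "moves": [
    [[40,-2,8],[0.011,0,0]],
    [[75,-2,8],[0.011,0,0]],
    [[95,-2,8],[0.011,0,0]],
    [[95,-2,8],[0.011,0,0]],
    [[95,-2,8],[0.011,0,0]]
  ]
}}

```text
clock: 2.1
tool_pos: [0.4145, 0.2164, 0.1056]
ee_rot: [0.606, 0.365, 0.606, -0.364]
force: [-0.5, -0.1, 0.1]
grip_width: 0.0854
```

```bash
python3 - <<'E'
from h import *
print(manip.get_obs()['tool_pos'],plan((.4136,.217,.036),28))
c=cam('wrist'); save(c,'w2.png')
P=wpts(c); print(rimfit(P,(.4136,.217),.07,.032))
E
```

```text
[0.41454963 0.21638777 0.10564785] (array([69.6, -0.6, -1. ]), array([-0.001, -0.   , -0.   ]))
(2865, 'enc', array([0.4139, 0.2163, 0.032 ]), 'lsq', array([0.4134, 0.2172, 0.0287]), 'z', np.float64(0.0688))
```

View pics/w2.png

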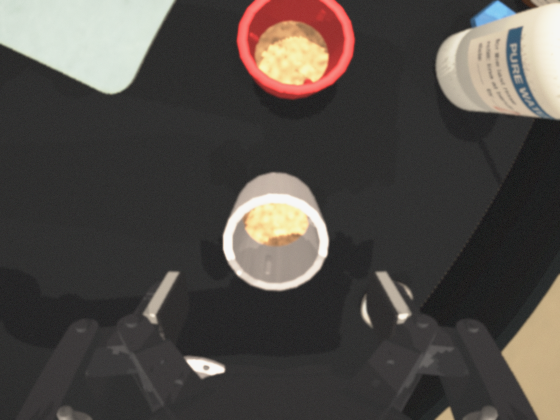

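The jacket's rim is at (276,242), midway between the fingers. The flask is well clear at the right. I'm descending.

{"fn": "move_arm", "kwargs": {
  "moves": [
    [[25,-0.5,-1],[0,0,0]],
    [[50,-0.5,-1],[0,0,0]],
    [[65,-0.5,-1],[0,0,0]],
    [[70,-0.5,-1],[0,0,0]],
    [[70,-0.5,-1],[0,0,0]],
    [[70,-0.5,-1],[0,0,0]]
  ]
}}

```text
clock: 2.75
tool_pos: [0.4149, 0.2164, 0.0365]
ee_rot: [0.606, 0.366, 0.605, -0.364]
force: [0.8, 0.7, -0.2]
grip_width: 0.0856
```

{"fn": "move_arm", "kwargs": {
  "moves": [
    [[0,0,0],[0,0,0]],
    [[0,0,0],[0,0,0]],
    [[0,0,0],[0,0,0]],
    [[0,0,0],[0,0,0]],
    [[0,0,0],[0,0,0]],
    [[0,0,0],[0,0,0]],
    [[0,0,0],[0,0,0]],
    [[0,0,0],[0,0,0]]
  ],
  "gripper": -1
}}

```text
clock: 3.55
tool_pos: [0.4145, 0.2161, 0.0367]
ee_rot: [0.605, 0.366, 0.606, -0.365]
force: [-2.5, -0.8, 9.1]
grip_width: 0.0623
```

```bash
python3 - <<'E'
from h import *
print(manip.get_obs()['tool_pos'],manip.get_obs()['force'])
for n in('wrist','side'):
  c=cam(n); save(c,n+'3.png')
E
```

```text
[0.41454263 0.2160819  0.03674544] [-2.47311792 -0.80334089  9.07509917]
```

View pics/side3.png

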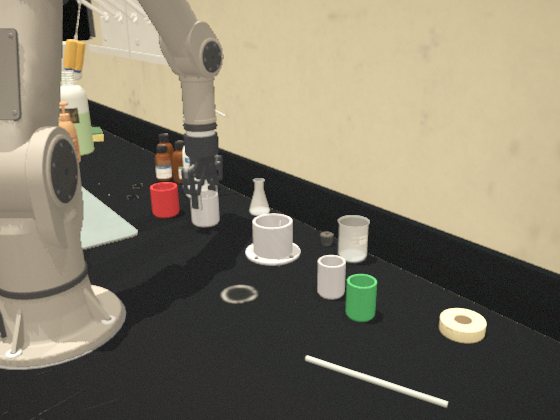

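View pics/wrist3.png

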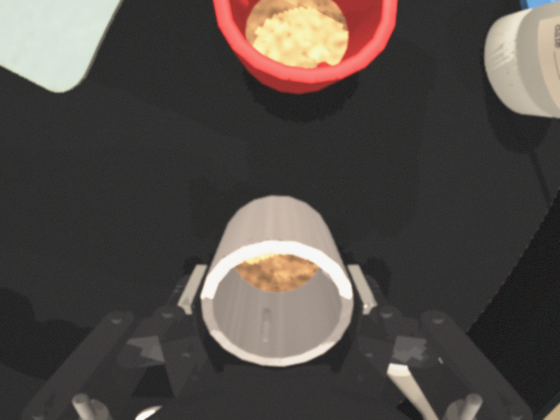

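{"fn": "move_arm", "kwargs": {
  "moves": [
    [[-15,0,0],[0,0,0]],
    [[-50,0,0],[0,0,0]],
    [[-90,0,0],[0,0,0]],
    [[-113,0,0],[0,0,0]],
    [[-113,0,0],[0,0,0]],
    [[-113,0,0],[0,0,0]]
  ]
}}

```text
clock: 4.25
tool_pos: [0.4135, 0.2155, 0.1483]
ee_rot: [0.605, 0.365, 0.606, -0.365]
force: [-0.9, -0.2, -2.5]
grip_width: 0.0621
```

```bash
python3 - <<'E'
from h import *
o=manip.get_obs();print(o['tool_pos'],o['force'],plan((.4373,-.0139,.15),28))
c=cam('wrist'); save(c,'w4.png'); P=wpts(c); print(rimfit(P,o['tool_pos'][:2],.183,.032,.01))
E
```

```text
[0.41351642 0.21548324 0.14827853] [-0.90043996 -0.20531451 -2.50594466] (array([ -1.9, -85.9, 214. ]), array([-0.004, -0.001, -0.   ]))
(8586, 'enc', array([0.4098, 0.2218, 0.0392]), 'lsq', array([0.4126, 0.2175, 0.0294]), 'z', np.float64(0.1802))
```

{"fn": "move_arm", "kwargs": {
  "moves": [
    [[-2,-16,40],[0,0,0]],
    [[-2,-34,85],[0,0,0]],
    [[-2,-52,130],[0,0,0]],
    [[-2,-70,175],[0,0,0]],
    [[-2,-82,205],[0,0,0]],
    [[-2,-86,214],[0,0,0]],
    [[-2,-86,214],[0,0,0]],
    [[-2,-86,214],[0,0,0]]
  ]
}}

```text
clock: 5.1
tool_pos: [0.4369, -0.0126, 0.1494]
ee_rot: [0.605, 0.365, 0.606, -0.365]
force: [-1.1, 0.9, -2.8]
grip_width: 0.062
```

```bash
python3 - <<'E'
from h import *
o=manip.get_obs();print(o['tool_pos'],o['force'],plan((.4375,-.0142,.15),28))
c=cam('wrist'); save(c,'w5.png'); np.savez('/tmp/w5.npz',**c)
c=cam('side'); save(c,'s5.png'); np.savez('/tmp/s5.npz',**c)
c=cam('top'); save(c,'t5.png')
E
```

```text
[ 0.43693655 -0.01262342  0.14943536] [-1.11002647  0.9081015  -2.77824264] (array([-0.6, -0.2,  1.7]), array([-0.002, -0.001,  0.002]))
```

View pics/w5.png

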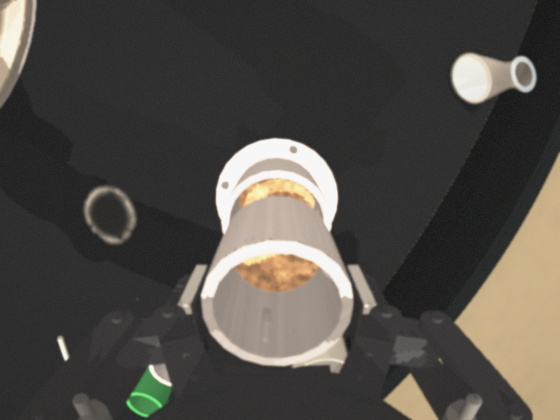

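View pics/s5.png

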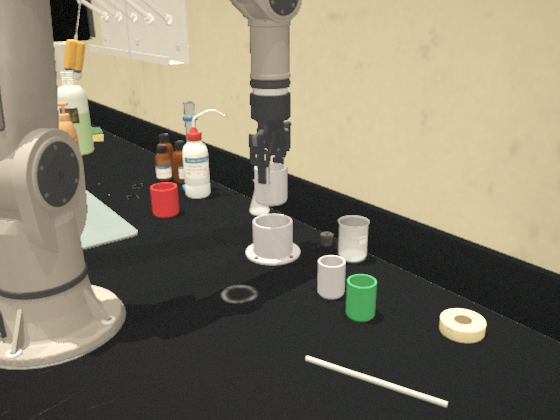

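```bash
cat >> h.py <<'E'
from scipy.optimize import least_squares
def cyl(P,g,zr,R):
    d=np.hypot(P[...,0]-g[0],P[...,1]-g[1])
    q=P[(d<R+.006)&(d>R-.006)&(P[...,2]>zr[0])&(P[...,2]<zr[1])]
    c=np.array(g)
    s=least_squares(lambda p:np.hypot(q[:,0]-p[0],q[:,1]-p[1])-R,c,loss='soft_l1',f_scale=.001)
    return len(q),np.round(s.x,4),round(float(np.median(np.abs(s.fun))),5)
E
python3 - <<'E'
from h import *
for n,F in (('s5',pts),('w5',wpts)):
    P=F(dict(np.load('/tmp/%s.npz'%n)))
    for zr in ((.118,.13),(.13,.142),(.118,.145)): print(n,'jacket',zr,cyl(P,(.436,-.0125),zr,.032))
    print(n,'can',cyl(P,(.436,-.0135),(.012,.066),.040))
    print(n,'can',cyl(P,(.436,-.0135),(.03,.066),.040))
E
```

```text
s5 jacket (0.118, 0.13) (184, array([ 0.4351, -0.0092]), 0.00079)
s5 jacket (0.13, 0.142) (191, array([ 0.435 , -0.0094]), 0.00079)
s5 jacket (0.118, 0.145) (423, array([ 0.435 , -0.0093]), 0.00083)
s5 can (1138, array([ 0.4356, -0.0128]), 0.00115)
s5 can (829, array([ 0.4355, -0.013 ]), 0.00129)
w5 jacket (0.118, 0.13) (920, array([ 0.4314, -0.0127]), 0.00204)
w5 jacket (0.13, 0.142) (1433, array([ 0.4313, -0.0114]), 0.00179)
w5 jacket (0.118, 0.145) (2751, array([ 0.4312, -0.0119]), 0.00189)
w5 can (857, array([ 0.4372, -0.0151]), 0.00022)
w5 can (622, array([ 0.4372, -0.0151]), 0.00018)
```

```bash
python3 - <<'E'
from h import *
c=dict(np.load('/tmp/s5.npz')); P=pts(c); img=c['pixels'].astype(int)
R=cv2.Rodrigues(c['rvec'].astype(float))[0]; C=-R.T@c['tvec'].reshape(3); f=210/np.tan(np.radians(c['vertical_fov'])/2)
g=img.sum(2)/3
def edges(r,u0,u1):
    row=cv2.GaussianBlur(g.astype(np.float32),(3,3),0)[r,u0:u1]; d=np.diff(row); return u0+np.argmax(d)+.5,u0+np.argmin(d)+.5
for nm,rows,u0,u1 in (('jacket',range(185,199,2),240,302),('can',range(228,242,2),240,305)):
    for r in rows:
        a,b=edges(r,u0,u1); m=(a+b)/2
        # lateral world: ray at mid, intersect at vertical plane through can axis facing camera
        ray=R.T@np.array([(m-c['cx'])/f,(r-c['cy'])/f,1]); n=np.array([.606,.795,0]); t=((np.array([.4365,-.0125,0])-C)@n)/(ray@n); X=C+t*ray
        print(nm,r,a,b,(X@np.array([.795,-.606,0])*1000).round(2),'z',X[2].round(3))
E
```

```text
jacket 185 253.5 287.5 351.13 z 0.146
jacket 187 253.5 287.5 351.07 z 0.142
jacket 189 253.5 287.5 351.0 z 0.138
jacket 191 253.5 287.5 350.94 z 0.134
jacket 193 252.5 287.5 349.9 z 0.129
jacket 195 252.5 287.5 349.83 z 0.125
jacket 197 251.5 287.5 348.79 z 0.121
can 228 251.5 292.5 352.76 z 0.055
can 230 252.5 292.5 353.71 z 0.05
can 232 252.5 292.5 353.65 z 0.046
can 234 252.5 292.5 353.58 z 0.042
can 236 252.5 292.5 353.52 z 0.037
can 238 252.5 292.5 353.46 z 0.033
can 240 252.5 292.5 353.4 z 0.028
```

{"fn": "move_arm", "kwargs": {
  "moves": [
    [[15,-0.8,3],[0,0,0]],
    [[30,-0.8,3],[0,0,0]],
    [[36,-0.8,3],[0,0,0]],
    [[40,-0.8,3],[0,0,0]],
    [[43,-0.8,3],[0,0,0]],
    [[46,-0.8,3],[0,0,0]],
    [[48,-0.8,3],[0,0,0]],
    [[48,-0.8,3],[0,0,0]]
  ]
}}

```text
clock: 6.05
tool_pos: [0.4383, -0.0169, 0.1023]
ee_rot: [0.605, 0.365, 0.605, -0.365]
force: [0.6, -0.0, -2.6]
grip_width: 0.062
```

```bash
python3 - <<'E'
from h import *
o=manip.get_obs();print(o['tool_pos'],o['force'],o['moment'])
c=cam('side'); save(c,'s6.png'); cv2.imwrite('pics/s6c.png',cv2.resize(c['pixels'][130:280,200:340,::-1],None,fx=4,fy=4))
E
```

```text
[ 0.43827371 -0.0168932   0.10225395] [ 5.79107095e-01 -2.33855555e-03 -2.58973559e+00] [ 0.00582923 -0.01775733 -0.01797391]
```

View pics/s6c.png

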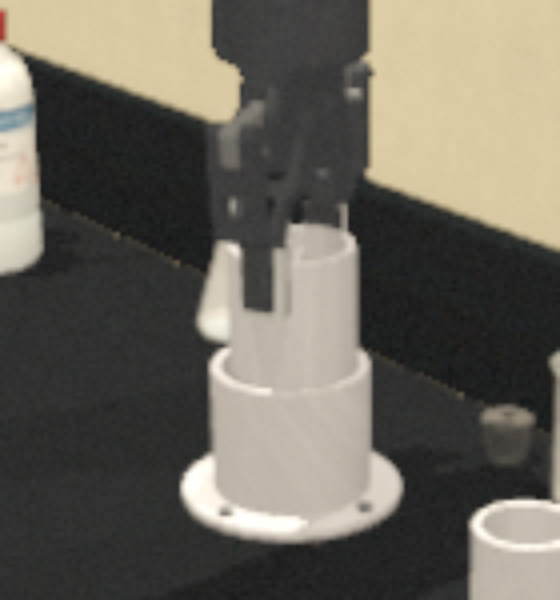

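The jacket's bottom is inside the can mouth and centred, and the wrist feels only its weight. I'm going down through the springs.

{"fn": "move_arm", "kwargs": {
  "moves": [
    [[3,0,0],[0,0,0]],
    [[6,0,0],[0,0,0]],
    [[9,0,0],[0,0,0]],
    [[12,0,0],[0,0,0]],
    [[15,0,0],[0,0,0]],
    [[18,0,0],[0,0,0]],
    [[20,0,0],[0,0,0]],
    [[20,0,0],[0,0,0]]
  ]
}}

```text
clock: 6.9
tool_pos: [0.4384, -0.0165, 0.082]
ee_rot: [0.605, 0.365, 0.606, -0.365]
force: [1.3, 3.0, -3.0]
grip_width: 0.0623
```

```bash
python3 - <<'E'
from h import *
o=manip.get_obs();print(o['tool_pos'],o['force'],o['moment'])
c=cam('side'); cv2.imwrite('pics/s7c.png',cv2.resize(c['pixels'][130:280,200:340,::-1],None,fx=4,fy=4))
E
```

```text
[ 0.43840949 -0.01653619  0.08201937] [ 1.28661233  2.99970979 -3.04293655] [ 0.69046178 -0.16836541  0.06218424]
```

View pics/s7c.png

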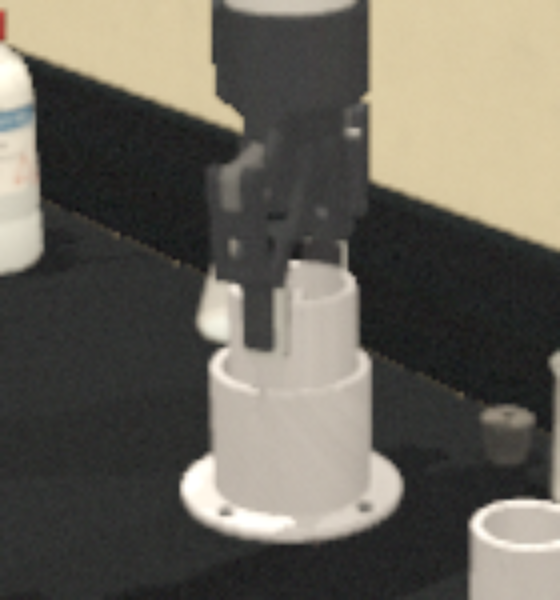

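{"fn": "move_arm", "kwargs": {
  "moves": [
    [[2,0.3,-0.5],[0,0,0]],
    [[4,0.3,-0.5],[0,0,0]],
    [[6,0.3,-0.5],[0,0,0]],
    [[8,0.3,-0.5],[0,0,0]],
    [[10,0.3,-0.5],[0,0,0]],
    [[10,0.3,-0.5],[0,0,0]]
  ]
}}

```text
clock: 7.55
tool_pos: [0.4381, -0.0164, 0.0719]
ee_rot: [0.605, 0.365, 0.606, -0.365]
force: [1.1, 3.1, -6.3]
grip_width: 0.0623
```

```bash
python3 - <<'E'
from h import *
o=manip.get_obs();print(o['tool_pos'],o['force'],o['moment'])
c=cam('side'); cv2.imwrite('pics/s8c.png',cv2.resize(c['pixels'][130:280,200:340,::-1],None,fx=4,fy=4))
E
```

```text
[ 0.43805355 -0.01642899  0.07186345] [ 1.10450731  3.13387888 -6.27950657] [ 0.63686817 -0.31976593  0.09875449]
```

View pics/s8c.png

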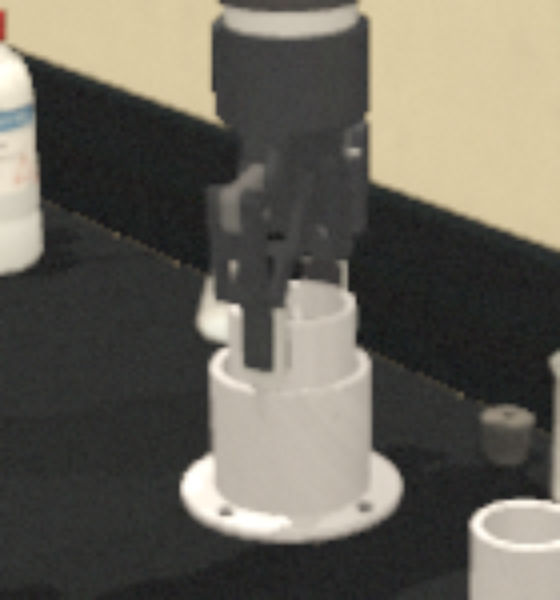

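{"fn": "move_arm", "kwargs": {
  "moves": [
    [[0,0,0],[0,0,0]],
    [[0,0,0],[0,0,0]],
    [[0,0,0],[0,0,0]],
    [[0,0,0],[0,0,0]],
    [[-10,0,0],[0,0,0]],
    [[-30,0,0],[0,0,0]],
    [[-60,0,0],[0,0,0]],
    [[-60,0,0],[0,0,0]]
  ],
  "gripper": 1
}}

```text
clock: 8.4
tool_pos: [0.4415, -0.0164, 0.136]
ee_rot: [0.607, 0.367, 0.603, -0.363]
force: [0.0, -0.3, 1.1]
grip_width: 0.0852
```

{"fn": "move_arm", "kwargs": {
  "moves": [
    [[0,0,0],[0,0,0]],
    [[0,0,0],[0,0,0]],
    [[0,0,0],[0,0,0]],
    [[0,0,0],[0,0,0]],
    [[0,0,0],[0,0,0]]
  ],
  "gripper": 0.25
}}

```text
clock: 8.9
tool_pos: [0.438, -0.0165, 0.1318]
ee_rot: [0.605, 0.365, 0.606, -0.366]
force: [-0.1, 0.3, -0.3]
grip_width: 0.0532
```

```bash
python3 - <<'E'
from h import *
o=manip.get_obs();print(o['tool_pos'],o['force'],o['moment'])
c=cam('wrist'); save(c,'w9.png'); P=wpts(c); print(rimfit(P,(.437,-.0135),.105,.032,.008)); print(rimfit(P,(.437,-.0135),.072,.04,.005))
c=cam('side'); P=pts(c); cv2.imwrite('pics/s9c.png',cv2.resize(c['pixels'][130:280,200:340,::-1],None,fx=4,fy=4))
print(rimfit(P,(.435,-.0135),.105,.032,.008));
c=cam('top'); P=pts(c); print(rimfit(P,(.435,-.0135),.105,.032,.008));
E
```

```text
[ 0.43796209 -0.01645621  0.13179281] [-0.06948456  0.32443635 -0.3235607 ] [-0.02070641  0.01682483  0.00433963]
(3596, 'enc', array([ 0.4378, -0.0156,  0.0323]), 'lsq', array([ 0.4371, -0.0144,  0.0286]), 'z', np.float64(0.105))
(2486, 'enc', array([ 0.4375, -0.0143,  0.0399]), 'lsq', array([ 0.4349, -0.0097,  0.0326]), 'z', np.float64(0.0711))
(345, 'enc', array([ 0.4351, -0.0158,  0.0336]), 'lsq', array([ 0.434, -0.016,  0.029]), 'z', np.float64(0.1037))
0
```

View pics/w9.png

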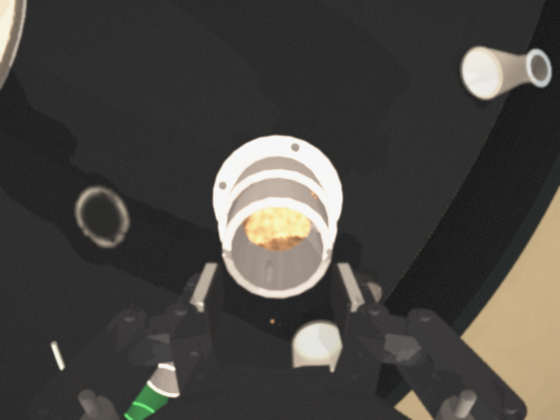

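View pics/s9c.png

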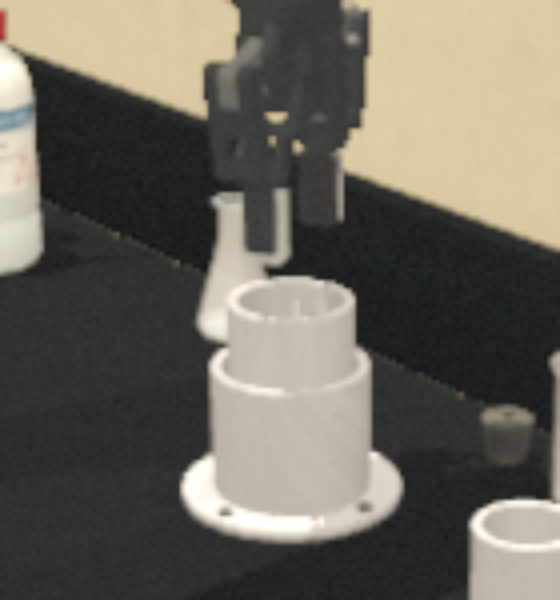

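{"fn": "move_arm", "kwargs": {
  "moves": [
    [[12,0.3,-2],[0,0,0]],
    [[22,0.3,-2],[0,0,0]],
    [[26,0.3,-2],[0,0,0]],
    [[29,0.3,-2],[0,0,0]],
    [[32,0.3,-2],[0,0,0]],
    [[34,0.3,-2],[0,0,0]],
    [[36,0.3,-2],[0,0,0]],
    [[38,0.3,-2],[0,0,0]]
  ]
}}

```text
clock: 9.85
tool_pos: [0.4381, -0.0141, 0.0948]
ee_rot: [0.605, 0.366, 0.606, -0.365]
force: [-1.8, 0.7, 6.1]
grip_width: 0.0534
```

```bash
python3 - <<'E'
from h import *
o=manip.get_obs();print(o['tool_pos'],o['force'],o['moment'])
c=cam('wrist'); save(c,'w10.png'); P=wpts(c); print(rimfit(P,(.437,-.0145),.1,.032,.008)); 
c=cam('side');  cv2.imwrite('pics/s10c.png',cv2.resize(c['pixels'][130:280,200:340,::-1],None,fx=4,fy=4))
E
```

```text
[ 0.43806592 -0.01407541  0.09479906] [-1.83584567  0.73492713  6.14488555] [ 0.23431171  0.46537347 -0.06242002]
(4275, 'enc', array([ 0.4351, -0.0094,  0.039 ]), 'lsq', array([ 0.4381, -0.0139,  0.0286]), 'z', np.float64(0.0973))
```

View pics/w10.png

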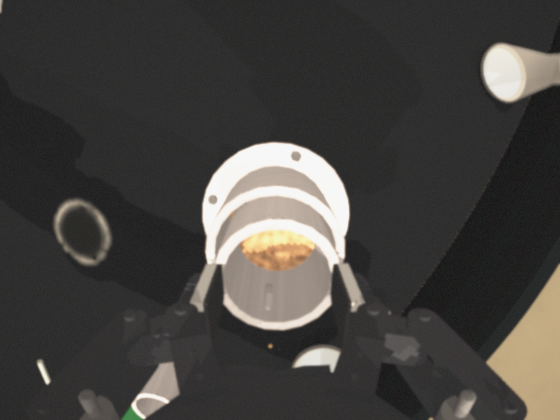

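View pics/s10c.png

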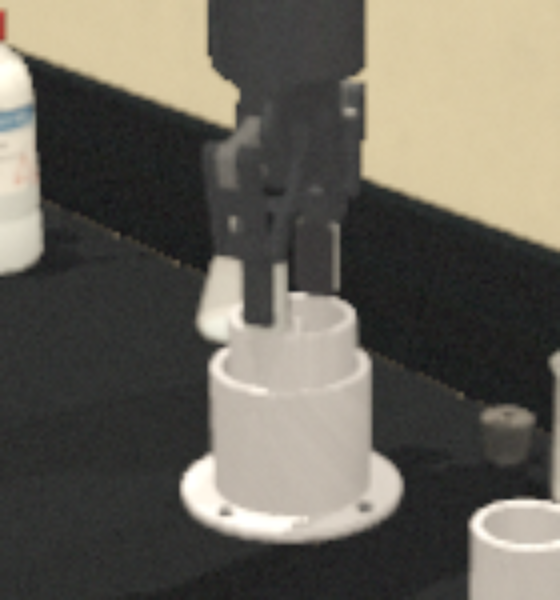

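Both fingertips sit on the rim and press with about 6 N, and the jacket is moving down upright. I'll keep going in small steps.

{"fn": "move_arm", "kwargs": {
  "moves": [
    [[2,0,0],[0,0,0]],
    [[4,0,0],[0,0,0]],
    [[6,0,0],[0,0,0]],
    [[8,0,0],[0,0,0]],
    [[10,0,0],[0,0,0]],
    [[12,0,0],[0,0,0]],
    [[14,0,0],[0,0,0]]
  ]
}}

```text
clock: 10.65
tool_pos: [0.4379, -0.014, 0.0806]
ee_rot: [0.605, 0.366, 0.606, -0.365]
force: [-2.0, 1.9, 6.8]
grip_width: 0.0532
```

```bash
python3 - <<'E'
from h import *
o=manip.get_obs();print(o['tool_pos'],o['force'],o['moment'])
c=cam('wrist'); save(c,'w11.png'); P=wpts(c); print(rimfit(P,(.437,-.0145),.087,.032,.006)); 
E
```

```text
[ 0.43785893 -0.01401157  0.08062329] [-1.98989401  1.93442637  6.76766599] [0.28917121 0.42557277 0.00664645]
(3592, 'enc', array([ 0.4349, -0.0091,  0.039 ]), 'lsq', array([ 0.4382, -0.0141,  0.0287]), 'z', np.float64(0.0833))
```

{"fn": "move_arm", "kwargs": {
  "moves": [
    [[1,0,0],[0,0,0]],
    [[2,0,0],[0,0,0]],
    [[3,0,0],[0,0,0]],
    [[4,0,0],[0,0,0]],
    [[4,0,0],[0,0,0]]
  ]
}}

```text
clock: 11.2
tool_pos: [0.4378, -0.0142, 0.0764]
ee_rot: [0.605, 0.365, 0.606, -0.365]
force: [-1.1, 1.8, 2.6]
grip_width: 0.0535
```

{"fn": "move_arm", "kwargs": {
  "moves": [
    [[0.5,0,0],[0,0,0]],
    [[1,0,0],[0,0,0]],
    [[1,0,0],[0,0,0]]
  ]
}}

```text
clock: 11.5
tool_pos: [0.4377, -0.0142, 0.0754]
ee_rot: [0.605, 0.365, 0.606, -0.365]
force: [-0.8, 2.3, 4.1]
grip_width: 0.0531
```

{"fn": "move_arm", "kwargs": {
  "moves": [
    [[0.5,0,0],[0,0,0]],
    [[1,0,0],[0,0,0]],
    [[1,0,0],[0,0,0]]
  ]
}}

```text
clock: 11.8
tool_pos: [0.4377, -0.0142, 0.0744]
ee_rot: [0.605, 0.365, 0.606, -0.365]
force: [-1.5, 1.3, 4.8]
grip_width: 0.0535
```

{"fn": "move_arm", "kwargs": {
  "moves": [
    [[0.5,0,0],[0,0,0]],
    [[1,0,0],[0,0,0]],
    [[1,0,0],[0,0,0]]
  ]
}}

```text
clock: 12.1
tool_pos: [0.4378, -0.0142, 0.0743]
ee_rot: [0.605, 0.366, 0.606, -0.365]
force: [-5.8, 1.8, 16.2]
grip_width: 0.0533
```

{"fn": "move_arm", "kwargs": {
  "moves": [
    [[0.5,0,0],[0,0,0]],
    [[1,0,0],[0,0,0]],
    [[1,0,0],[0,0,0]]
  ]
}}

```text
clock: 12.4
tool_pos: [0.4378, -0.0142, 0.0742]
ee_rot: [0.605, 0.366, 0.606, -0.365]
force: [-8.0, 0.0, 27.9]
grip_width: 0.0528
```

```bash
python3 - <<'E'
from h import *
o=manip.get_obs();print(o['tool_pos'],o['force'],o['moment'])
c=cam('side');  cv2.imwrite('pics/s12c.png',cv2.resize(c['pixels'][130:280,200:340,::-1],None,fx=4,fy=4))
E
```

```text
[ 0.43779569 -0.01417216  0.07422498] [-7.98525641  0.03662448 27.93935288] [0.36040872 1.90466372 0.00965481]
```

View pics/s12c.png

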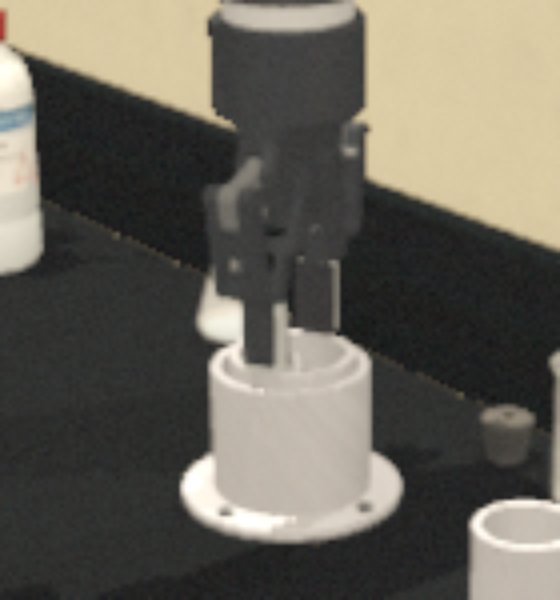

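The force climbs with no travel (5 → 16 → 28 N), so the jacket has bottomed. I'm lifting off to verify.

{"fn": "move_arm", "kwargs": {
  "moves": [
    [[-10,0,0],[0,0,0]],
    [[-40,0,0],[0,0,0]],
    [[-80,0,0],[0,0,0]],
    [[-100,0,0],[0,0,0]],
    [[-100,0,0],[0,0,0]],
    [[-100,0,0],[0,0,0]]
  ],
  "gripper": 0.25
}}

```text
clock: 13.05
tool_pos: [0.4376, -0.0145, 0.172]
ee_rot: [0.606, 0.365, 0.605, -0.365]
force: [-0.4, -0.3, 0.1]
grip_width: 0.0535
```

```bash
python3 - <<'E'
from h import *
o=manip.get_obs();print(o['tool_pos'],o['force'])
c=cam('wrist'); save(c,'w13.png'); P=wpts(c)
def rings(P,ctr):
    d=np.hypot(P[...,0]-ctr[0],P[...,1]-ctr[1]); z=P[...,2]
    j=(d>.0275)&(d<.031)&(z>.065); k=(d>.036)&(d<.0385)&(z>.062)
    a=np.arctan2(P[...,1]-ctr[1],P[...,0]-ctr[0])
    print('jacket rim z',np.median(z[j]).round(4),j.sum(),'can z',np.median(z[k]).round(4),k.sum())
    for t in range(4):
        s=j&(np.floor((a+np.pi)/(np.pi/2)).astype(int)==t); s2=k&(np.floor((a+np.pi)/(np.pi/2)).astype(int)==t); print(t,np.median(z[s]).round(4),np.median(z[s2]).round(4))
rings(P,(.4372,-.0139))
print(rimfit(P,(.4372,-.0139),.078,.032,.004))
c=cam('side'); P=pts(c); rings(P,(.4337,-.0155))
cv2.imwrite('pics/s13c.png',cv2.resize(c['pixels'][130:280,200:340,::-1],None,fx=4,fy=4))
c=cam('top'); save(c,'t13.png')
print(plan((.419,-.207,.17),-26), plan((.419,-.207,.17),0))
E
```

```text
[ 0.43755245 -0.01446531  0.17201555] [-0.42534991 -0.28861752  0.11452922]
jacket rim z 0.2127 5377 can z 0.0721 1669
0 0.2105 0.1942
1 0.0757 0.0711
2 0.2263 0.1944
3 0.2451 0.0711
(1612, 'enc', array([ 0.4382, -0.0148,  0.032 ]), 'lsq', array([ 0.4382, -0.0145,  0.0289]), 'z', np.float64(0.077))
jacket rim z 0.3482 1066 can z 0.3168 781
0 0.3826 0.3065
1 0.3474 0.3316
2 0.1846 0.2273
3 0.0792 0.3336
(array([   1.2, -105.2,  162. ]), array([0.939, 0.001, 0.003])) (array([   1.2, -105.2,  162. ]), array([0.485, 0.   , 0.003]))
```

View pics/s13c.png

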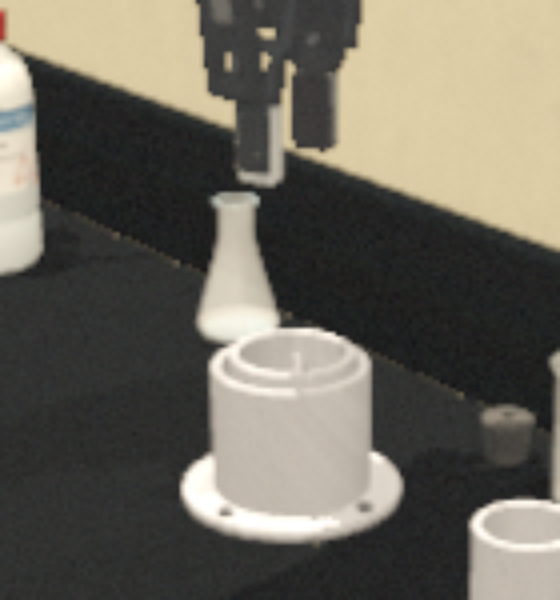

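View pics/w13.png

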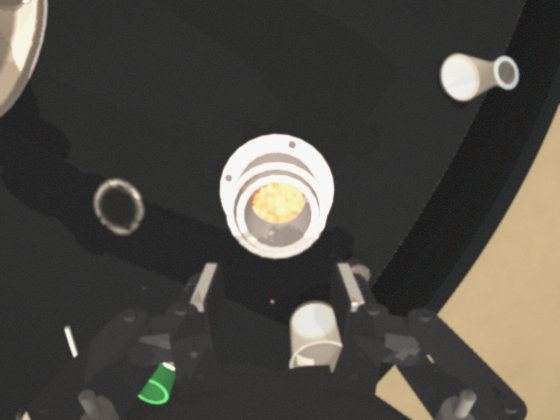

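The jacket is home. Its rim reads 77 mm against 71 mm for the can, and it sits level and concentric. The cup is next.

{"fn": "move_arm", "kwargs": {
  "moves": [
    [[0,-20,30],[0.14,0,0]],
    [[0,-40,60],[0.28,0,0]],
    [[0,-60,90],[0.42,0,0]],
    [[0,-80,120],[0.56,0,0]],
    [[0,-95,145],[0.7,0,0]],
    [[0,-103,158],[0.84,0,0]],
    [[0,-105,162],[0.94,0,0]],
    [[0,-105,162],[0.94,0,0]]
  ],
  "gripper": 1
}}

```text
clock: 14.0
tool_pos: [0.4193, -0.2077, 0.1713]
ee_rot: [-0.374, -0.599, -0.374, 0.601]
force: [0.1, 0.7, 0.6]
grip_width: 0.0851
```

```bash
python3 - <<'E'
from h import *
c=cam('wrist');o=manip.get_obs(); save(c,'w14.png'); P=wpts(c)
print(o['tool_pos'],rimfit(P,(.419,-.207),.064,.024,.006),plan((.419,-.207,.1),-26))
E
```

```text
[ 0.41958413 -0.20679437  0.17132868] (948, 'enc', array([ 0.4184, -0.2095,  0.0242]), 'lsq', array([ 0.4187, -0.209 ,  0.0217]), 'z', np.float64(0.0629)) (array([71.3, -0.3,  0.3]), array([-0.   ,  0.001,  0.002]))
```

View pics/w14.png

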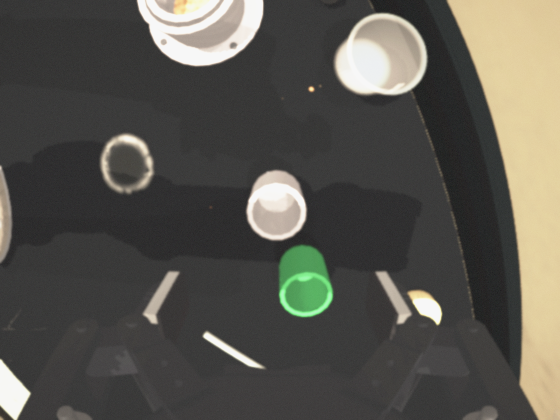

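```bash
python3 - <<'E'
from h import *
print(plan((.4187,-.2082,.037),-26))
E
```

```text
(array([1.343e+02, 1.000e-01, 1.500e+00]), array([-0.   ,  0.001,  0.002]))
```

{"fn": "move_arm", "kwargs": {
  "moves": [
    [[40,0,1.5],[0,0,0]],
    [[80,0,1.5],[0,0,0]],
    [[105,0,1.5],[0,0,0]],
    [[125,0,1.5],[0,0,0]],
    [[134,0,1.5],[0,0,0]],
    [[134,0,1.5],[0,0,0]],
    [[134,0,1.5],[0,0,0]]
  ]
}}

```text
clock: 14.75
tool_pos: [0.4202, -0.208, 0.0388]
ee_rot: [0.375, 0.6, 0.374, -0.599]
force: [0.8, 0.1, 0.2]
grip_width: 0.0855
```

```bash
python3 - <<'E'
from h import *
c=cam('wrist');o=manip.get_obs(); save(c,'w15.png'); P=wpts(c)
print(o['tool_pos'],o['force'],rimfit(P,(.419,-.208),.064,.024,.004),plan((.4187,-.2082,.037),-26))
E
```

```text
[ 0.42051763 -0.20823853  0.03913551] [ 0.0321413  -0.23451296  0.02568541] (2862, 'enc', array([ 0.4188, -0.2096,  0.0248]), 'lsq', array([ 0.419 , -0.2088,  0.0216]), 'z', np.float64(0.0628)) (array([ 2.1, -1.7,  0.8]), array([-0.   , -0.001, -0.002]))
```

View pics/w15.png

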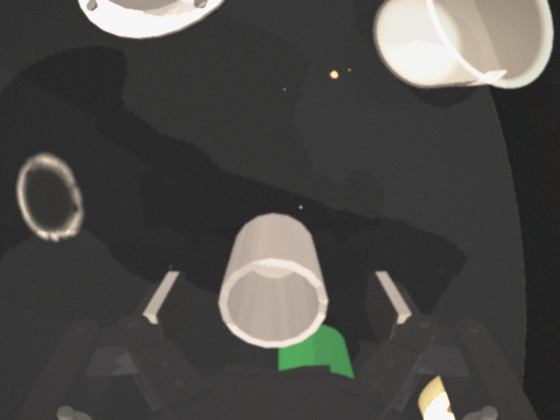

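The cup is between the fingers at (274,302), and the green one stays behind. I'm closing with a small centring shift.

{"fn": "move_arm", "kwargs": {
  "moves": [
    [[2,-1.5,0.5],[0,0,0]],
    [[2,-1.5,0.5],[0,0,0]],
    [[2,-1.5,0.5],[0,0,0]],
    [[2,-1.5,0.5],[0,0,0]],
    [[2,-1.5,0.5],[0,0,0]],
    [[2,-1.5,0.5],[0,0,0]],
    [[2,-1.5,0.5],[0,0,0]],
    [[2,-1.5,0.5],[0,0,0]]
  ],
  "gripper": -1
}}

```text
clock: 15.6
tool_pos: [0.4184, -0.2078, 0.0372]
ee_rot: [0.374, 0.6, 0.375, -0.599]
force: [-2.1, 1.5, 8.3]
grip_width: 0.0468
```

{"fn": "move_arm", "kwargs": {
  "moves": [
    [[0,0,0],[0,0,0]],
    [[0,0,0],[0,0,0]],
    [[0,0,0],[0,0,0]]
  ]
}}

```text
clock: 15.9
tool_pos: [0.4184, -0.2078, 0.0372]
ee_rot: [0.374, 0.6, 0.375, -0.599]
force: [-1.9, 1.0, 8.1]
grip_width: 0.0464
```

{"fn": "move_arm", "kwargs": {
  "moves": [
    [[-15,0,0],[0,0,0]],
    [[-50,0,0],[0,0,0]],
    [[-90,0,0],[0,0,0]],
    [[-120,0,0],[0,0,0]],
    [[-120,0,0],[0,0,0]],
    [[-120,0,0],[0,0,0]]
  ]
}}

```text
clock: 16.5
tool_pos: [0.4182, -0.2074, 0.1564]
ee_rot: [0.374, 0.6, 0.375, -0.599]
force: [-0.0, 0.8, -2.1]
grip_width: 0.0468
```

```bash
python3 - <<'E'
from h import *
c=cam('wrist');o=manip.get_obs(); save(c,'w16.png'); P=wpts(c)
print(o['tool_pos'],o['force'],rimfit(P,o['tool_pos'][:2],.184,.024,.005),plan((.4376,-.0145,.158),-26))
E
```

```text
[ 0.41741848 -0.20716379  0.15555334] [ 0.43428159  0.3704879  -1.72760912] (3672, 'enc', array([ 0.4192, -0.2028,  0.0312]), 'lsq', array([ 0.4189, -0.2082,  0.0222]), 'z', np.float64(0.1821)) (array([  -2.3,  -66.5, -182. ]), array([-0.001, -0.001,  0.001]))
```

View pics/w16.png

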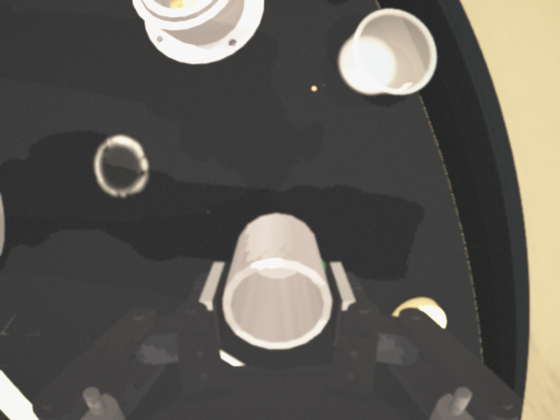

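{"fn": "move_arm", "kwargs": {
  "moves": [
    [[-2,-15,-40],[0,0,0]],
    [[-2,-31,-83],[0,0,0]],
    [[-2,-47,-126],[0,0,0]],
    [[-2,-60,-162],[0,0,0]],
    [[-2,-66,-178],[0,0,0]],
    [[-2,-68,-183],[0,0,0]],
    [[-2,-68,-183],[0,0,0]],
    [[-2,-68,-183],[0,0,0]]
  ]
}}

```text
clock: 17.35
tool_pos: [0.4368, -0.0151, 0.1577]
ee_rot: [-0.374, -0.6, -0.374, 0.601]
force: [-0.1, -0.2, -1.9]
grip_width: 0.0467
```

```bash
python3 - <<'E'
from h import *
c=cam('side');o=manip.get_obs(); save(c,'s17.png'); np.savez('/tmp/s17.npz',**c); P=pts(c)
cv2.imwrite('pics/s17c.png',cv2.resize(c['pixels'][130:280,200:340,::-1],None,fx=4,fy=4))
print(o['tool_pos'],o['force'],plan((.4367,-.0132,.158),-26))
for g in ((.436,-.0135),(.434,-.012)):
  for zr in ((.123,.135),(.135,.15),(.123,.155)): print('cup',cyl(P,g,zr,.024))
  print('can',cyl(P,g,(.03,.066),.04))
g=c['pixels'].astype(np.float32).mean(2); g=cv2.GaussianBlur(g,(3,3),0)
R=cv2.Rodrigues(c['rvec'].astype(float))[0]; C=-R.T@c['tvec'].reshape(3); f=210/np.tan(np.radians(c['vertical_fov'])/2)
for nm,rows,u0,u1 in (('cup',range(176,198,3),250,296),('can',range(229,242,3),240,305)):
    for r in rows:
        row=g[r,u0:u1]; d=np.diff(row); a,b=u0+np.argmax(d)+.5,u0+np.argmin(d)+.5; m=(a+b)/2
        ray=R.T@np.array([(m-c['cx'])/f,(r-c['cy'])/f,1]); n=np.array([.606,.795,0]); t=((np.array([.4365,-.0125,0])-C)@n)/(ray@n); X=C+t*ray
        print(nm,r,a,b,(X@np.array([.795,-.606,0])*1000).round(2),'z',X[2].round(3))
E
```

```text
[ 0.4368917  -0.01530281  0.15789879] [-0.23625652 -0.25527823 -1.27980318] (array([-0.1, -1.1, -1.8]), array([-0.004,  0.001,  0.   ]))
cup (123, array([ 0.4354, -0.0144]), 0.00106)
cup (176, array([ 0.4352, -0.0146]), 0.00088)
cup (362, array([ 0.4352, -0.0145]), 0.00095)
can (669, array([ 0.4357, -0.0124]), 0.00084)
cup (123, array([ 0.4354, -0.0144]), 0.00106)
cup (175, array([ 0.4352, -0.0146]), 0.00087)
cup (361, array([ 0.4352, -0.0145]), 0.00095)
can (668, array([ 0.4357, -0.0124]), 0.00084)
cup 176 256.5 288.5 355.28 z 0.164
cup 179 252.5 284.5 347.43 z 0.158
cup 182 253.5 284.5 348.31 z 0.152
cup 185 253.5 284.5 348.21 z 0.146
cup 188 253.5 284.5 348.11 z 0.14
cup 191 253.5 284.5 348.01 z 0.134
cup 194 252.5 284.5 346.92 z 0.127
cup 197 251.5 283.5 344.86 z 0.121
can 229 252.5 292.5 353.74 z 0.053
can 232 252.5 292.5 353.65 z 0.046
can 235 252.5 292.5 353.55 z 0.039
can 238 252.5 292.5 353.46 z 0.033
can 241 252.5 292.5 353.37 z 0.026
```

View pics/s17c.png

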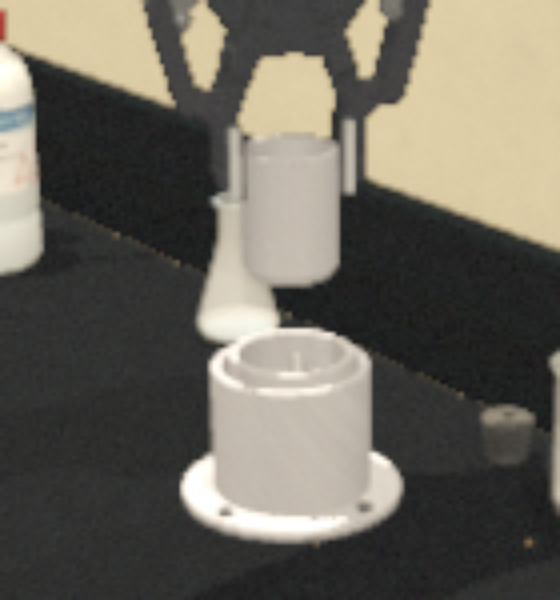

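{"fn": "move_arm", "kwargs": {
  "moves": [
    [[15,-0.8,-1.8],[0,0,0]],
    [[30,-0.8,-1.8],[0,0,0]],
    [[36,-0.8,-1.8],[0,0,0]],
    [[40,-0.8,-1.8],[0,0,0]],
    [[43,-0.8,-1.8],[0,0,0]],
    [[46,-0.8,-1.8],[0,0,0]],
    [[49,-0.8,-1.8],[0,0,0]],
    [[49,-0.8,-1.8],[0,0,0]]
  ]
}}

```text
clock: 18.2
tool_pos: [0.4374, -0.0116, 0.1091]
ee_rot: [-0.374, -0.6, -0.374, 0.6]
force: [-0.3, -0.2, -0.5]
grip_width: 0.047
```

```bash
python3 - <<'E'
from h import *
c=cam('side');o=manip.get_obs()
cv2.imwrite('pics/s18c.png',cv2.resize(c['pixels'][130:280,200:340,::-1],None,fx=4,fy=4))
print(o['tool_pos'],o['force'],o['moment'])
E
```

```text
[ 0.43750845 -0.01157489  0.10930986] [-0.92929422  0.64029867 -0.83443107] [-0.03152189  0.01316463  0.04573553]
```

View pics/s18c.png

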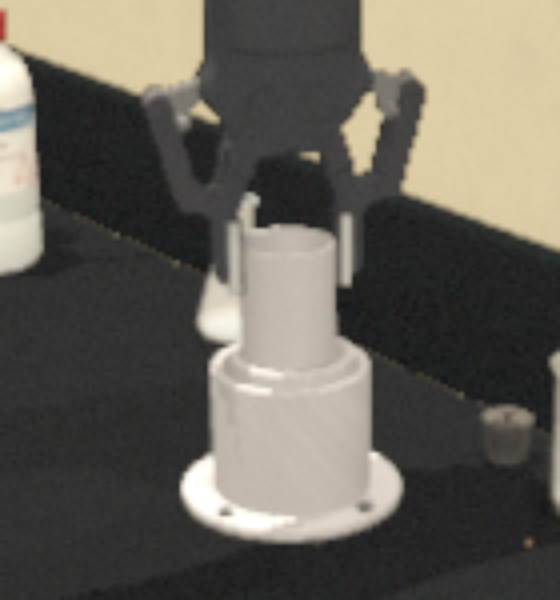

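{"fn": "move_arm", "kwargs": {
  "moves": [
    [[1,0.5,1.5],[0,0,0]],
    [[3,0.5,1.5],[0,0,0]],
    [[5,0.5,1.5],[0,0,0]],
    [[7,0.5,1.5],[0,0,0]],
    [[9,0.5,1.5],[0,0,0]],
    [[11,0.5,1.5],[0,0,0]],
    [[13,0.5,1.5],[0,0,0]],
    [[13,0.5,1.5],[0,0,0]]
  ]
}}

```text
clock: 19.05
tool_pos: [0.437, -0.0132, 0.096]
ee_rot: [-0.374, -0.6, -0.374, 0.6]
force: [0.4, -0.2, -1.8]
grip_width: 0.0462
```

```bash
python3 - <<'E'
from h import *
c=cam('side');o=manip.get_obs()
cv2.imwrite('pics/s19c.png',cv2.resize(c['pixels'][130:280,200:340,::-1],None,fx=4,fy=4))
print(o['tool_pos'],o['force'],o['moment'])
c=cam('wrist'); save(c,'w19.png')
E
```

```text
[ 0.43717058 -0.01321624  0.09613375] [ 0.69666458  0.59380229 -1.38999681] [-0.0386183   0.044839   -0.02866592]
```

View pics/s19c.png

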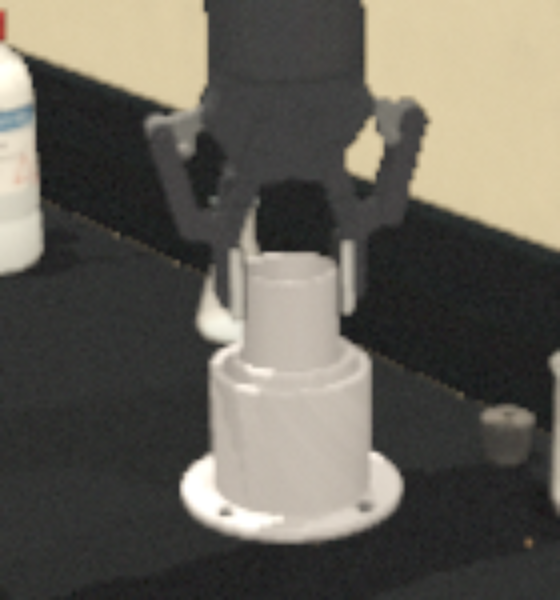

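View pics/w19.png

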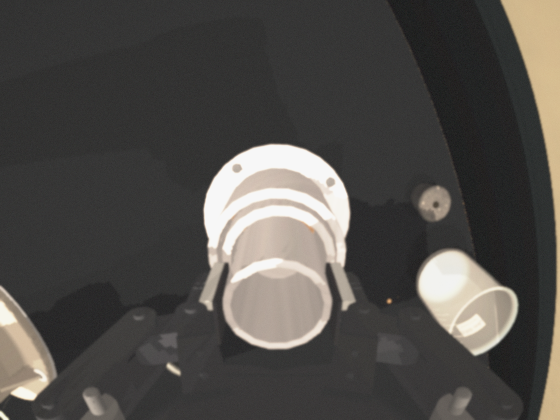

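The cup is inside the jacket mouth, centred and with no side force. I'm continuing down.

{"fn": "move_arm", "kwargs": {
  "moves": [
    [[2,0,0],[0,0,0]],
    [[5,0,0],[0,0,0]],
    [[7,0,0],[0,0,0]],
    [[9,0,0],[0,0,0]],
    [[11,0,0],[0,0,0]],
    [[13,0,0],[0,0,0]],
    [[15,0,0],[0,0,0]],
    [[15,0,0],[0,0,0]]
  ]
}}

```text
clock: 19.95
tool_pos: [0.4385, -0.0134, 0.0816]
ee_rot: [0.375, 0.601, 0.374, -0.599]
force: [2.2, -0.7, 0.7]
grip_width: 0.0467
```

```bash
python3 - <<'E'
from h import *
c=cam('side');o=manip.get_obs()
cv2.imwrite('pics/s20c.png',cv2.resize(c['pixels'][130:280,200:340,::-1],None,fx=4,fy=4))
print(o['tool_pos'],o['force'],o['moment'])
E
```

```text
[ 0.43845789 -0.01338365  0.08160665] [ 1.83117308 -0.68977562  1.33764344] [-0.06297785 -0.47299574 -0.02248666]
```

View pics/s20c.png

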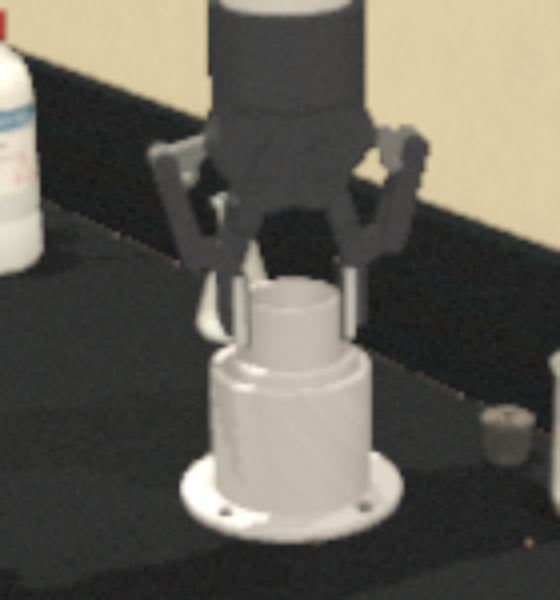

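{"fn": "move_arm", "kwargs": {
  "moves": [
    [[0,0,0],[0,0,0]],
    [[0,0,0],[0,0,0]],
    [[0,0,0],[0,0,0]],
    [[0,0,0],[0,0,0]],
    [[-10,0,0],[0,0,0]],
    [[-35,0,0],[0,0,0]],
    [[-55,0,0],[0,0,0]],
    [[-55,0,0],[0,0,0]]
  ],
  "gripper": 1
}}

```text
clock: 20.8
tool_pos: [0.4395, -0.0131, 0.139]
ee_rot: [0.375, 0.602, 0.374, -0.598]
force: [0.3, 0.2, -0.3]
grip_width: 0.0857
```

{"fn": "move_arm", "kwargs": {
  "moves": [
    [[0,0,0],[0,0,0]],
    [[0,0,0],[0,0,0]],
    [[0,0,0],[0,0,0]],
    [[0,0,0],[0,0,0]],
    [[0,0,0],[0,0,0]],
    [[0,0,0],[0,0,0]]
  ],
  "gripper": -0.04
}}

```text
clock: 21.4
tool_pos: [0.4371, -0.0133, 0.1361]
ee_rot: [-0.374, -0.6, -0.374, 0.6]
force: [0.5, -0.1, -0.5]
grip_width: 0.0409
```

```bash
python3 - <<'E'
from h import *
c=cam('wrist');o=manip.get_obs(); save(c,'w21.png'); P=wpts(c)
print(o['tool_pos'],o['force'])
for z in (.104,.108,.112):print(rimfit(P,(.4375,-.014),z,.024,.005))
print(plan((.4377,-.014,.12),-26))
E
```

```text
[ 0.43720741 -0.01324862  0.13613672] [0.30560857 0.23166462 0.6102746 ]
(2193, 'enc', array([ 0.4386, -0.0151,  0.0241]), 'lsq', array([ 0.4392, -0.0141,  0.0215]), 'z', np.float64(0.1071))
(1820, 'enc', array([ 0.4385, -0.0151,  0.0241]), 'lsq', array([ 0.4391, -0.0144,  0.0215]), 'z', np.float64(0.1074))
(1186, 'enc', array([ 0.4388, -0.0149,  0.0241]), 'lsq', array([ 0.4388, -0.0149,  0.0216]), 'z', np.float64(0.1077))
(array([16.1,  0.8,  0.5]), array([-0.001,  0.   ,  0.   ]))
```

View pics/w21.png

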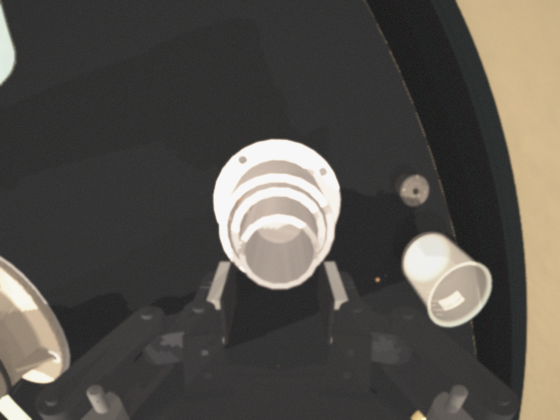

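The cup stands upright at (276,250) with its rim at 108 mm (84 mm is home). I'll press it home with both fingertips.

{"fn": "move_arm", "kwargs": {
  "moves": [
    [[10,1.5,0.5],[0,0,0]],
    [[20,1.5,0.5],[0,0,0]],
    [[25,1.5,0.5],[0,0,0]],
    [[28,1.5,0.5],[0,0,0]],
    [[30,1.5,0.5],[0,0,0]],
    [[32,1.5,0.5],[0,0,0]],
    [[34,1.5,0.5],[0,0,0]],
    [[36,1.5,0.5],[0,0,0]]
  ]
}}

```text
clock: 22.25
tool_pos: [0.4386, -0.0143, 0.1008]
ee_rot: [0.374, 0.6, 0.375, -0.6]
force: [-1.7, 0.3, 6.9]
grip_width: 0.0409
```

```bash
python3 - <<'E'
from h import *
c=cam('wrist');o=manip.get_obs(); save(c,'w22.png'); P=wpts(c)
print(o['tool_pos'],o['force'],o['moment'])
print(rimfit(P,(.4385,-.014),.102,.024,.004))
c=cam('side')
cv2.imwrite('pics/s22c.png',cv2.resize(c['pixels'][130:280,200:340,::-1],None,fx=4,fy=4))
E
```

```text
[ 0.43847295 -0.01432858  0.1004381 ] [-0.69222587  0.16605023  1.58979603] [-0.02974855  0.16554386 -0.02468675]
(2089, 'enc', array([ 0.4415, -0.0126,  0.0269]), 'lsq', array([ 0.4399, -0.0143,  0.0214]), 'z', np.float64(0.1012))
```

View pics/s22c.png

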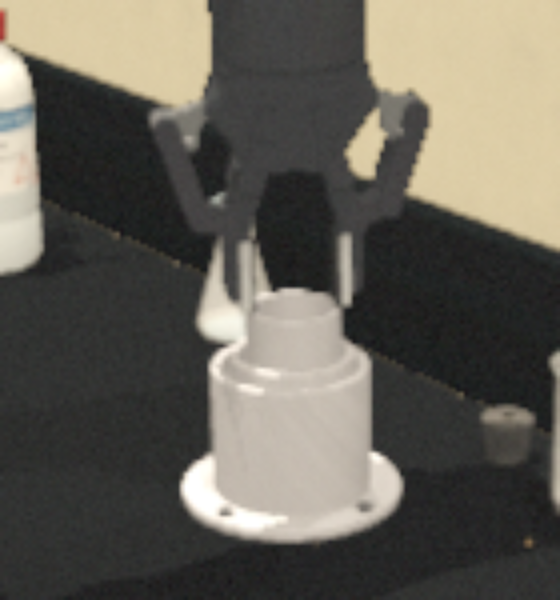

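View pics/w22.png

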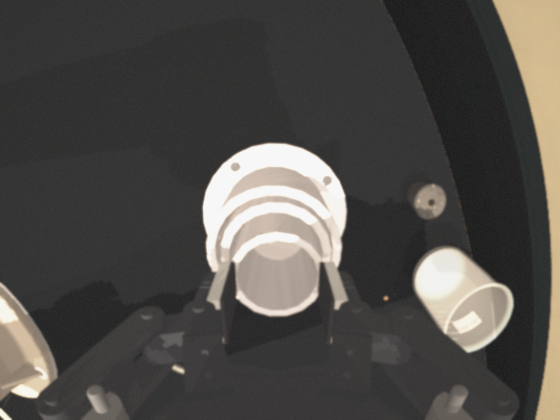

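{"fn": "move_arm", "kwargs": {
  "moves": [
    [[2,0,0],[0,0,0]],
    [[4,0,0],[0,0,0]],
    [[6,0,0],[0,0,0]],
    [[8,0,0],[0,0,0]],
    [[10,0,0],[0,0,0]],
    [[12,0,0],[0,0,0]],
    [[13,0,0],[0,0,0]]
  ]
}}

```text
clock: 23.05
tool_pos: [0.4386, -0.0144, 0.0876]
ee_rot: [0.374, 0.6, 0.374, -0.6]
force: [-1.4, -1.0, 7.4]
grip_width: 0.0411
```

{"fn": "move_arm", "kwargs": {
  "moves": [
    [[1,0,0],[0,0,0]],
    [[2,0,0],[0,0,0]],
    [[2,0,0],[0,0,0]]
  ]
}}

```text
clock: 23.35
tool_pos: [0.4386, -0.0144, 0.0855]
ee_rot: [0.374, 0.6, 0.374, -0.6]
force: [-1.5, -0.6, 4.1]
grip_width: 0.0406
```

{"fn": "move_arm", "kwargs": {
  "moves": [
    [[0.5,0,0],[0,0,0]],
    [[1,0,0],[0,0,0]],
    [[1,0,0],[0,0,0]]
  ]
}}

```text
clock: 23.65
tool_pos: [0.4386, -0.0144, 0.0845]
ee_rot: [0.374, 0.6, 0.374, -0.6]
force: [-0.7, 0.4, 4.5]
grip_width: 0.0408
```

{"fn": "move_arm", "kwargs": {
  "moves": [
    [[0.5,0,0],[0,0,0]],
    [[1,0,0],[0,0,0]],
    [[1,0,0],[0,0,0]]
  ]
}}

```text
clock: 23.95
tool_pos: [0.4386, -0.0144, 0.0835]
ee_rot: [0.374, 0.6, 0.374, -0.6]
force: [-1.9, -0.3, 5.5]
grip_width: 0.041
```

{"fn": "move_arm", "kwargs": {
  "moves": [
    [[0.5,0,0],[0,0,0]],
    [[1,0,0],[0,0,0]],
    [[1,0,0],[0,0,0]]
  ]
}}

```text
clock: 24.25
tool_pos: [0.4386, -0.0144, 0.0825]
ee_rot: [0.374, 0.6, 0.374, -0.6]
force: [-1.7, 0.1, 5.7]
grip_width: 0.0406
```

{"fn": "move_arm", "kwargs": {
  "moves": [
    [[0.5,0,0],[0,0,0]],
    [[1,0,0],[0,0,0]],
    [[1,0,0],[0,0,0]]
  ]
}}

```text
clock: 24.55
tool_pos: [0.4386, -0.0145, 0.0823]
ee_rot: [0.374, 0.6, 0.375, -0.6]
force: [-4.7, 0.1, 16.1]
grip_width: 0.0408
```

{"fn": "move_arm", "kwargs": {
  "moves": [
    [[0.5,0,0],[0,0,0]],
    [[1,0,0],[0,0,0]],
    [[1,0,0],[0,0,0]]
  ]
}}

```text
clock: 24.85
tool_pos: [0.4388, -0.0146, 0.0822]
ee_rot: [0.373, 0.6, 0.375, -0.6]
force: [-6.2, -0.7, 26.9]
grip_width: 0.0405
```

The cup has bottomed at 27 N with no further travel. I'm lifting off and checking.

{"fn": "move_arm", "kwargs": {
  "moves": [
    [[-10,0,0],[0,0,0]],
    [[-40,0,0],[0,0,0]],
    [[-80,0,0],[0,0,0]],
    [[-120,0,0],[0,0,0]],
    [[-120,0,0],[0,0,0]],
    [[-120,0,0],[0,0,0]]
  ]
}}

```text
clock: 25.45
tool_pos: [0.4389, -0.0138, 0.2008]
ee_rot: [0.374, 0.601, 0.375, -0.599]
force: [-0.6, -0.1, -1.0]
grip_width: 0.0409
```

```bash
python3 - <<'E'
from h import *
c=cam('wrist');o=manip.get_obs(); save(c,'w23.png'); P=wpts(c)
print(o['tool_pos'],o['force'])
print('cup',rimfit(P,(.438,-.0145),.084,.024,.003)); 
d=np.hypot(P[...,0]-.438,P[...,1]+.0145);z=P[...,2]
for n,a,b in (('cup',.0205,.0235),('jacket',.0275,.031),('can',.0355,.039)):
    s=z[(d>a)&(d<b)&(z>.06)&(z<.1)]; h,e=np.histogram(s,bins=np.arange(.06,.1,.001)); print(n,e[h.argmax()].round(4),h.max(),len(s), 'p95',np.percentile(s,95).round(4))
c=cam('side'); save(c,'s23.png'); cv2.imwrite('pics/s23c.png',cv2.resize(c['pixels'][130:280,200:340,::-1],None,fx=4,fy=4))
c=cam('top'); save(c,'t23.png')
E
```

```text
[ 0.43794763 -0.01394932  0.19983365] [-0.24361463  0.481009    0.45943707]
cup (776, 'enc', array([ 0.4389, -0.015 ,  0.0241]), 'lsq', array([ 0.4391, -0.0149,  0.0217]), 'z', np.float64(0.0832))
cup 0.083 232 736 p95 0.0842
jacket 0.077 410 830 p95 0.0783
can 0.071 488 1044 p95 0.0722
```

View pics/s23c.png

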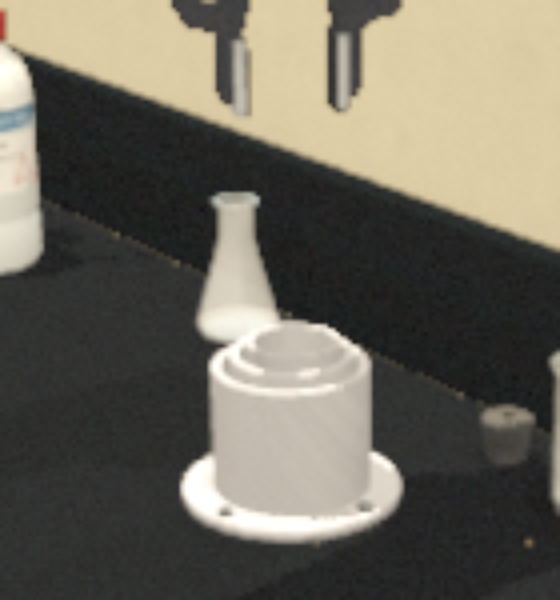

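View pics/w23.png

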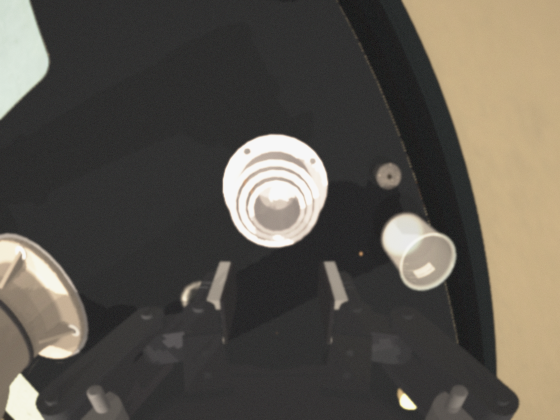

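View pics/s23.png

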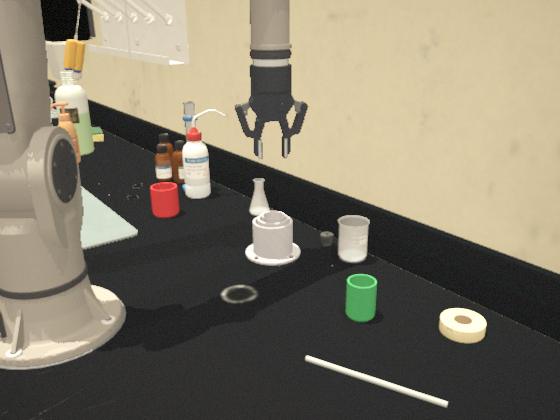

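The rim heights read 83.5, 77.5 and 71.5 mm for the cup, jacket and can, which are the expected 6 mm steps. The bystanders and look-alikes haven't moved, and the arm is clear, so I'm handing in.

```bash
python3 - <<'E'
from h import *
print(manip.job_done()); print(manip.get_obs()['clock'])
E
```

```text
the job is handed in; nothing more can be done
None
the job is handed in; nothing more can be done
```

The calorimeter is assembled and handed in at about 25.6 s: the grey jacket went into the can first, then the grey cup into the jacket. I let go of each one in its springs and pressed it down on the rim with both fingertips. I stopped when the force rose with no further travel, at about 28 N for the jacket and 27 N for the cup.

**Last checks:**
- **Seating:** in the wrist view the rims read about 83.5 mm (cup), 77.5 mm (jacket) and 71.5 mm (can). These are the required 6 mm steps, with all three reading about 0.5 mm low. The vessels look level and concentric.
- **Surroundings:** in the pictures the flask, beaker, bung and both look-alikes stand where they were. The gripper was about 115 mm above the assembly when I handed in.

**What disagreed:**
- **Side camera:** its rim positions differed from the top and wrist cameras by about 3 to 4 mm, so I used it only to compare one part with another.
- **Side load:** the jacket picked up a small sideways force, about 3 N, while going through the springs. It was gone once I released it.
- **Failed check:** one rim-height script after the jacket step mixed in points from the gripper. I used the rim fit and the pictures for that step instead.

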